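Draw the charged battery from its charger

ROBOT

A 6-joint arm with a two-finger parallel gripper is mounted at the origin on a cart in front of the work surface, level with it; the furniture and walls round the work are solid. World frame = base frame: x ahead of the robot, y to its left, z up, the work surface at z = 0. Lengths are in mm, angles in degrees, forces in N, time in s.
With the tool pointing down it reaches from about 325 to 775 mm from the base axis. Payload 9.3 kg.
Tool frame: the origin (TCP) lies at the very end of the fingers, on their centre line; the grasp point (between the pads) lies 19 mm behind it; z points along the fingers, y is the line along which they close (so a half turn about z gives the same grasp; the last joint's range is limited). The gripper opens to 85 mm and grips with 20 to 120 N. Pads are 22 mm wide; open, the fingers measure 114 mm over their backs; the gripper's body (76 mm by 85 mm) begins 54 mm behind the grasp point. The pads swing forward as they close: fully open they stand 13 mm farther back than shut.
Start: joints at [64.653, 14.817, 1.232, 76.415, 0, 81.257], TCP at [157.17, 527.062, 231.279] pointing down, gripper open.
Joint ranges: [-174.27, 174.27], [-52.1, 104.24], [-59.71, 78.15], [-110.17, 111.67], [-87.03, 83.33], [-180, 180]. Speed limits (degrees/s): [127.2, 127.2, 159.86, 180, 180, 180].

INTERFACE

Orientations are given as a 3x3 rotation matrix whose columns are the frame's x, y, z axes.
In Python, from station import status, optics, ticket gives the robot as it stands.
- The arm moves only by the tool move_arm, never from a script. Its argument "commands" is a list of rows, each an object of numbers: "rx", "ry", "rz": the turn, a rotation vector about the world's x, y, z scaled (see below); "tx", "ty", "tz": the shift along the world's x, y, z scaled (see below); "fingers": the finger opening in mm, from 0 to 85.4. In form: [{"rx": .., "ry": .., "rz": .., "tx": .., "ty": .., "tz": .., "fingers": ..}, ...]. A call has 1 to 20 rows; each row is the pose to reach, as a shift and turn from the pose commanded when the call began; what a row does not reach only later rows make up. The controller multiplies each number of a shift by 0.3 m and each number of a turn by pi/4 rad. A row lasts 1/8 s, in which the tool goes at most 62.5 mm and 10.7 degrees, less where a joint would pass 70% of its speed; a pose out of reach is approached as far as the arm can. A call with a number of a shift or a turn outside -1 to 1 is refused whole. A call with a gripper value outside its range is refused whole. The fingers move at their own pace and stop on an object; the grip force is fixed at half the most. Time passes only in rows, so rows that repeat a pose let the fingers close. It gives the time, the measured TCP pose, the force, the opening and the grip force at its end, in the units of the state.
- status.observe(): the state, without advancing time (a new reading comes with each control period).
- optics.camera(name): name is "scene" or "side" or "wrist"; returns (picture, depth): 420x560x3 uint8, red, green, blue; 420x560 float32, mm along the optical axis (not along the pixel's ray), 0 where there is no reading.
- optics.camera_params(name): a dict with "fx", "fy", "cx", "cy" (pixels), "k1" (the pictures are not rectified: a ray, as slopes to the right and down, at radius r is drawn at 1 + k1 r^2 times it, then the intrinsics apply), "extrinsics" (4x4, takes a point from world to camera coordinates). Camera axes: x right, y up, looking along -z (the intrinsics and any distortion apply to the point x, -y, -z); pixel columns grow to the right and rows downward; lengths in mm; the calibration is good to about 2 mm. A picture is of the moment at which its call begins: read the wrist's pose just before it. camera_params takes no time and is no camera call; for the wrist camera it gives the pose at the moment of the call.
- ticket.sign_off(): hands the job in; it is judged then, once.
The state is a dict: "time": time; "qpos": joint angles; "joint_velocities": joint speeds; "joint_torque": joint torques, N m; "tcp_pos": TCP position; "eef_rot": TCP orientation; "contact_force": force on the tool from outside, world axes, zero at the start; "torque": the same for the moment, N m; "finger_gap": finger opening in mm; "finger_force": force on a finger pad.
Only numpy, scipy, OpenCV 4.12 (cv2) and the standard library are available. Lean on these libraries where they do the work, as an engineer would, in place of code of your own. Each camera call takes 0.05 s, during which the arm holds its last target. There are 200 camera calls.

TASK

The battery pack in the charger with the green lamp is charged: slide it straight out through the front of its roofed charger and set it down gently, lying flat on the middle of the blue mat. Leave the other pack in the charger with the red lamp.

Things in the scene. Friction and masses are not known exactly. Their poses are not given: they have to be found in the camera images.
- charged_pack: rectangular power-tool battery pack, black with an orange grip end, 120 (x) x 50 (y) x 42 (z) mm, 0.25 to 0.45 kg. Origin: centre of its underside; z up, x along its length, -x towards the free grip end. It starts in the green-lamp charger axes parallel to the charger's, underside 6 mm above the bench; 57 to 64 mm of its -x end stands free in front, to be gripped from above across the 50 mm width. No latch.
- charging_pack: the other, identical battery pack, in the red-lamp charger, to be left there. Same size and axes as the charged pack.
- green_charger: grey charger fixed to the bench, 100 (x) x 82 (y) x 59 (z) mm, with a green lamp dome on its roof (top of the lamp 65 mm above the bench). Origin: centre of its underside; z up; -x points out of its open front, the way the pack comes out. Its bay is 58 mm wide and 46 mm high (floor 6 mm thick, under a closed 7 mm roof) and 65 mm deep, closed at the sides and rear; its front mouth is at x = -50 mm. An identical charger with a red lamp stands elsewhere on the bench.
- mat: blue square mat fixed on the bench, 180 x 180 mm, 3 mm thick. Origin: centre of its underside, z up.

How it is judged:
By the outcome, as a careful person would: the job done as asked, in the order asked, and still so for the second after the job is handed in, with the robot touching nothing.
It also fails if it takes over 42 s, if anything falls off the work surface, if the arm or the gripper's body presses on something with over 40 N, if the wrist force passes 120 N, or if a joint passes its speed limit or range.

## Working session

There is one attempt and no reset: what is moved stays moved. The work goes in short steps, Python scripts to look and compute and a tool call to move; the robot and the scene stay as the last step left them, time stands still between calls to the robot, and variables do not carry over. Pictures are saved under pics/ and viewed, at most 10 in all, crops included, and the job is handed in when it is done.

Besides the shell and the picture viewer there is one more tool, called after "Request:" by a JSON object that holds its "fn" and its "kwargs". move_arm: Moves the arm, as the interface text tells. Shifts and turns lie within -1 to 1; 1 stands for 0.3 m of shift or pi/4 rad of turn. Its arguments: {"type":"object","properties":{"commands":{"type":"array","items":{"type":"object","properties":{"rx":{"type":"number"},"ry":{"type":"number"},"rz":{"type":"number"},"tx":{"type":"number"},"ty":{"type":"number"},"tz":{"type":"number"},"fingers":{"type":"number"}}}}},"required":["commands"]}

```bash
mkdir -p pics; cat > h.py <<'E'
import numpy as np, cv2
from station import status, optics, ticket
def cloud(name):
    p=optics.camera_params(name); im,d=optics.camera(name)
    v,u=np.mgrid[0:420,0:560].astype(float)
    K=np.array([[p['fx'],0,p['cx']],[0,p['fy'],p['cy']],[0,0,1.]])
    n=cv2.undistortPoints(np.stack([u.ravel(),v.ravel()],1)[:,None],K,np.array([p['k1'],0,0,0.]))[:,0]
    z=d.ravel().astype(float)
    c=np.stack([n[:,0]*z,-n[:,1]*z,-z,np.ones_like(z)])
    w=(np.linalg.inv(p['extrinsics'])@c)[:3].T.reshape(420,560,3)
    w[d==0]=np.nan
    return im,w
def save(n,im): cv2.imwrite('pics/'+n,im[:,:,::-1])
E
python3 - <<'E'
from h import *
s=status.observe();print(s['time'],s['tcp_pos'],s['eef_rot'],s['contact_force'])
ims=[]
for n in('scene','side','wrist'):
    im,w=cloud(n); np.savez(n,im=im,w=w); ims.append(im)
save('a.png',cv2.resize(np.vstack([np.hstack(ims[:2]),np.hstack([ims[2],ims[2]*0])]),(800,600)))
E
```

```text
0.0 [157.07143425 526.80079323 230.65332145] [[-9.58297033e-01  2.85773467e-01 -5.67502699e-04]
 [ 2.85773968e-01  9.58296252e-01 -1.23835308e-03]
 [ 1.89947256e-04 -1.34888758e-03 -9.99999072e-01]] [-0.48252614 -0.28949814 -0.40449973]
```

View pics/a.png

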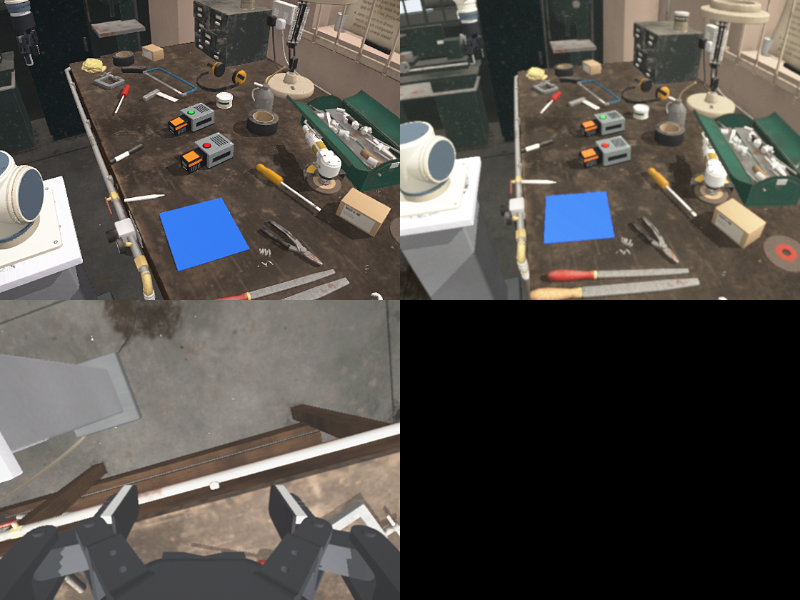

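The scene picture shows the green-lamp charger near (190,115), the red one near (215,148) and the mat near (205,233). The orange grips point left, towards the robot side. Next I measure them.

```bash
python3 - <<'E'
from h import *
for n in('scene','side'):
    f=np.load(n+'.npz'); im,w=f['im'],f['w']
    hsv=cv2.cvtColor(im,cv2.COLOR_RGB2HSV); H,S,V=[hsv[...,i].astype(int) for i in range(3)]
    for nm,m in dict(blue=(H>100)&(H<125)&(S>150)&(V>100),green=(H>45)&(H<75)&(S>120)&(V>120),orange=(H>5)&(H<20)&(S>150)&(V>120)).items():
        m=m.astype(np.uint8); k,l,st,c=cv2.connectedComponentsWithStats(m)
        for i in range(1,k):
            if st[i,4]<12: continue
            p=w[l==i]; p=p[~np.isnan(p[:,0])]
            if len(p)<5: continue
            print(n,nm,st[i],np.median(p,0).round(),p.min(0).round(),p.max(0).round())
            if nm=='blue' and st[i,4]>1000: print(cv2.minAreaRect(p[:,:2].astype(np.float32)))
    # raised objects in the charger region
    g=np.load(n+'.npz')
    for lo,hi in((35,46.5),(52,62)):
        m=((w[...,2]>lo)&(w[...,2]<hi)).astype(np.uint8); k,l,st,c=cv2.connectedComponentsWithStats(m)
        for i in range(1,k):
            if st[i,4]<80: continue
            p=w[l==i]; q=np.median(p,0)
            if abs(q[0]-450)<250 and abs(q[1])<500: print(n,lo,st[i],q.round(),cv2.minAreaRect(p[:,:2].astype(np.float32)))
E
```

```text
scene blue [212  95   9   3  13] [689. 772.  11.] [668. 766.   3.] [699. 777.  15.]
scene blue [ 223  277  127  103 8163] [ 439. -231.    3.] [ 344. -320.   -3.] [ 547. -120.    8.]
((445.2505187988281, -218.3621063232422), (186.49400329589844, 182.03294372558594), 82.5543441772461)
scene green [264 155   8   4  28] [628. 223.  63.] [619. 217.  59.] [639. 238.  66.]
scene orange [297  87  11  18  49] [912. 566.  55.] [903. 559.  15.] [950. 578.  69.]
scene orange [329  98  16  20 163] [979. 431.  45.] [950. 418.   8.] [1014.  457.   70.]
scene orange [238 164  20  12 135] [568. 213.  45.] [545. 194.  43.] [589. 238.  48.]
scene orange [245 172  17  10  60] [571. 189.  38.] [548. 182.  30.] [596. 196.  43.]
scene orange [255 211  25  16 216] [526.  13.  46.] [504.  -8.  42.] [548.  35.  50.]
scene orange [264 222  19  12  72] [528. -12.  38.] [505. -17.  30.] [552.  -7.  44.]
scene orange [359 229  37  30 414] [ 712. -141.   22.] [ 697. -180.   -2.] [755. -67.  29.]
scene 35 [235 159  65  22 392] [578. 195.  43.] ((623.8748168945312, 210.7755584716797), (59.62833786010742, 172.7251129
[... 1077 characters left out ...]
.] [555.  -4.  45.]
side orange [347 235  30  29 307] [ 712. -140.   21.] [ 699. -180.   -2.] [750. -65.  28.]
side 35 [253 169  62  14 313] [590. 195.  43.] ((625.675537109375, 208.00082397460938), (60.79831314086914, 172.65199279785156), 86.34939575195312)
side 35 [251 208  72  18 449] [544.  -8.  43.] ((582.4560546875, 7.253063201904297), (55.816349029541016, 170.5840606689453), 85.94619750976562)
side 52 [272 154  43  21 506] [656. 220.  59.] ((656.8300170898438, 229.32440185546875), (101.51202392578125, 84.88642883300781), 10.47245979309082)
side 52 [273 190  50  27 784] [614.  19.  59.] ((613.6361694335938, 26.069883346557617), (99.92032623291016, 85.1343002319336), 7.5206685066223145)
```

Request:
{"fn": "move_arm", "kwargs": {"commands": [{"tx":0.81,"ty":-0.59,"rz":0.59,"fingers":85},{"tx":0.81,"ty":-0.59,"rz":0.59,"fingers":85},{"tx":0.81,"ty":-0.59,"rz":0.59,"fingers":85},{"tx":0.81,"ty":-0.59,"rz":0.59,"fingers":85},{"tx":0.81,"ty":-0.59,"rz":0.59,"fingers":85},{"tx":0.81,"ty":-0.59,"rz":0.59,"fingers":85},{"tx":0.81,"ty":-0.59,"rz":0.59,"fingers":85}]}}

```text
schema error: expected keys rx, ry, rz, tx, ty, tz, fingers
```

Request:
{"fn": "move_arm", "kwargs": {"commands": [{"tx":0.5,"ty":-0.47,"tz":-0.1,"fingers":85},{"tx":0.5,"ty":-0.47,"tz":-0.1,"fingers":85},{"tx":0.5,"ty":-0.47,"tz":-0.1,"fingers":85},{"tx":0.5,"ty":-0.47,"tz":-0.1,"fingers":85},{"tx":0.5,"ty":-0.47,"tz":-0.1,"fingers":85},{"tx":0.5,"ty":-0.47,"tz":-0.1,"fingers":85}]}}

```text
schema error: expected keys rx, ry, rz, tx, ty, tz, fingers
```

```bash
python3 - <<'E'
from h import *
s=status.observe();print(s['time'],s['tcp_pos'],s['eef_rot'],s['qpos'])
im,w=cloud('wrist'); np.savez('w1',im=im,w=w); save('b.png',im)
for lo,hi in((40,52),(55,61.5)):
    m=cv2.morphologyEx(((w[...,2]>lo)&(w[...,2]<hi)).astype(np.uint8),cv2.MORPH_OPEN,np.ones((5,5))); k,l,st,c=cv2.connectedComponentsWithStats(m)
    for i in range(1,k):
        if st[i,4]>300: p=w[l==i]; print(lo,st[i],np.median(p,0).round(1),cv2.minAreaRect(p[:,:2].astype(np.float32)))
# mat centre, scene+side, ray to z=3
for n in('scene','side'):
    f=np.load(n+'.npz');im=f['im'];h=cv2.inRange(cv2.cvtColor(im,cv2.COLOR_RGB2HSV),(100,150,100),(125,255,255))
    c=max(cv2.findContours(h,0,1)[0],key=cv2.contourArea)
    p=optics.camera_params(n);K=np.array([[p['fx'],0,p['cx']],[0,p['fy'],p['cy']],[0,0,1.]])
    a=cv2.undistortPoints(c.astype(float),K,np.array([p['k1'],0,0,0.]))[:,0]
    E=np.linalg.inv(p['extrinsics']);d=np.c_[a[:,0],-a[:,1],-np.ones(len(a))]@E[:3,:3].T;o=E[:3,3]
    q=o+d*((3-o[2])/d[:,2])[:,None]; print(n,cv2.minAreaRect(q[:,:2].astype(np.float32)))
E
```

```text
0.15 [157.07078456 526.87573954 230.79707831] [[-9.58295000e-01  2.85780451e-01 -4.76293615e-04]
 [ 2.85780783e-01  9.58294575e-01 -9.23093115e-04]
 [ 1.92627620e-04 -1.02071108e-03 -9.99999461e-01]] [6.46524647e+01 1.48438678e+01 1.19929963e+00 7.64149123e+01
 2.02004148e-03 8.12579837e+01]
scene ((444.3621826171875, -220.2198486328125), (181.37982177734375, 180.88609313964844), 82.64085388183594)
side ((444.3912353515625, -219.68719482421875), (182.32797241210938, 180.7674102783203), 82.2974624633789)
```

View pics/b.png

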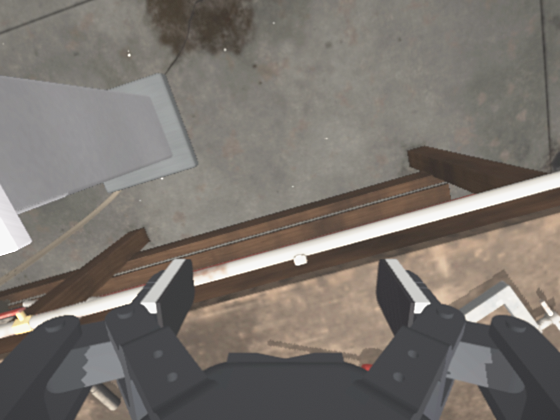

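The moves were refused because every row needs all seven keys, so this picture still shows the bench edge at the start pose. The mat centre is (444, -220). I'm resending the moves with all keys.

Request:
{"fn": "move_arm", "kwargs": {"commands": [{"rx":0,"ry":0,"rz":0.59,"tx":0.81,"ty":-0.59,"tz":0,"fingers":85},{"rx":0,"ry":0,"rz":0.59,"tx":0.81,"ty":-0.59,"tz":0,"fingers":85},{"rx":0,"ry":0,"rz":0.59,"tx":0.81,"ty":-0.59,"tz":0,"fingers":85},{"rx":0,"ry":0,"rz":0.59,"tx":0.81,"ty":-0.59,"tz":0,"fingers":85},{"rx":0,"ry":0,"rz":0.59,"tx":0.81,"ty":-0.59,"tz":0,"fingers":85},{"rx":0,"ry":0,"rz":0.59,"tx":0.81,"ty":-0.59,"tz":0,"fingers":85},{"rx":0,"ry":0,"rz":0.59,"tx":0.81,"ty":-0.59,"tz":0,"fingers":85}]}}

```text
time: 1.08
tcp_pos: [400.1, 349.8, 231.0]
eef_rot: [[-0.985, -0.172, -0.001], [-0.172, 0.985, -0.0], [0.001, -0.0, -1.0]]
contact_force: [-0.2, 0.3, -0.2]
finger_gap: 84.9
finger_force: 0.0
```

Request:
{"fn": "move_arm", "kwargs": {"commands": [{"rx":0,"ry":0,"rz":0,"tx":0.5,"ty":-0.47,"tz":-0.1,"fingers":85},{"rx":0,"ry":0,"rz":0,"tx":0.5,"ty":-0.47,"tz":-0.1,"fingers":85},{"rx":0,"ry":0,"rz":0,"tx":0.5,"ty":-0.47,"tz":-0.1,"fingers":85},{"rx":0,"ry":0,"rz":0,"tx":0.5,"ty":-0.47,"tz":-0.1,"fingers":85},{"rx":0,"ry":0,"rz":0,"tx":0.5,"ty":-0.47,"tz":-0.1,"fingers":85},{"rx":0,"ry":0,"rz":0,"tx":0.5,"ty":-0.47,"tz":-0.1,"fingers":85}]}}

```text
time: 1.82
tcp_pos: [549.0, 210.6, 201.7]
eef_rot: [[-0.985, -0.175, -0.0], [-0.175, 0.985, 0.0], [0.0, 0.0, -1.0]]
contact_force: [-0.3, -0.2, 1.0]
finger_gap: 84.9
finger_force: 0.0
```

```bash
python3 - <<'E'
from h import *
s=status.observe();print(s['time'],s['tcp_pos'],s['qpos'])
im,w=cloud('wrist'); np.savez('w1',im=im,w=w); save('c.png',im)
for lo,hi in((40,52),(55,61.5)):
    m=cv2.morphologyEx(((w[...,2]>lo)&(w[...,2]<hi)).astype(np.uint8),cv2.MORPH_OPEN,np.ones((5,5))); k,l,st,c=cv2.connectedComponentsWithStats(m)
    for i in range(1,k):
        if st[i,4]>300: p=w[l==i]; print(lo,st[i],np.median(p,0).round(1),cv2.minAreaRect(p[:,:2].astype(np.float32)))
E
```

```text
1.825 [548.99206199 210.61571801 201.68282229] [1.28030170e+01 1.90760310e+01 3.02015494e+00 7.39434183e+01
 2.38687122e-02 2.75274528e+00]
40 [  55  102   63   73 3936] [531.7  17.6  46.7] ((533.3965454101562, 13.779319763183594), (67.82937622070312, 54.694908142089844), 7.850975036621094)
40 [ 260  183   50   66 3217] [573.9 215.3  46.6] ((575.6493530273438, 215.53512573242188), (68.45008087158203, 50.198551177978516), 9.569332122802734)
40 [109 390  22  30 470] [857.   56.4  48.6] ((854.4430541992188, 55.00968551635742), (52.39680099487305, 23.550901412963867), 6.782784461975098)
55 [  41  173   97   99 7380] [611.1  31.7  59.8] ((612.967041015625, 28.889118194580078), (99.95520782470703, 83.34432983398438), 8.09457778930664)
55 [ 246  249   81   85 6080] [652.6 232.5  59.7] ((654.7308349609375, 231.58433532714844), (100.12178039550781, 82.13166809082031), 10.569792747497559)
```

View pics/c.png

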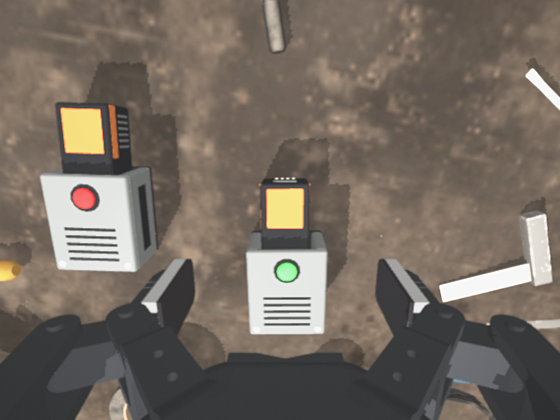

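The wrist view shows the green charger's pack top at about (285,210), yawed 10 degrees, with its free part centred at (575, 215.5). I descend over it, closing across its width.

Request:
{"fn": "move_arm", "kwargs": {"commands": [{"rx":0,"ry":0,"rz":0,"tx":0.08,"ty":0.023,"tz":-0.15,"fingers":85},{"rx":0,"ry":0,"rz":0,"tx":0.08,"ty":0.023,"tz":-0.3,"fingers":85},{"rx":0,"ry":0,"rz":0,"tx":0.08,"ty":0.023,"tz":-0.4,"fingers":85},{"rx":0,"ry":0,"rz":0,"tx":0.08,"ty":0.023,"tz":-0.4,"fingers":85},{"rx":0,"ry":0,"rz":0,"tx":0.08,"ty":0.023,"tz":-0.45,"fingers":85},{"rx":0,"ry":0,"rz":0,"tx":0.08,"ty":0.023,"tz":-0.5,"fingers":85},{"rx":0,"ry":0,"rz":0,"tx":0.08,"ty":0.023,"tz":-0.55,"fingers":85},{"rx":0,"ry":0,"rz":0,"tx":0.08,"ty":0.023,"tz":-0.6,"fingers":85},{"rx":0,"ry":0,"rz":0,"tx":0.08,"ty":0.023,"tz":-0.63,"fingers":85},{"rx":0,"ry":0,"rz":0,"tx":0.08,"ty":0.023,"tz":-0.63,"fingers":85},{"rx":0,"ry":0,"rz":0,"tx":0.08,"ty":0.023,"tz":-0.63,"fingers":85}]}}

```text
time: 3.25
tcp_pos: [574.5, 216.0, 12.6]
eef_rot: [[-0.985, -0.173, 0.001], [-0.173, 0.985, 0.0], [-0.001, 0.0, -1.0]]
contact_force: [-0.5, 0.4, 0.1]
finger_gap: 84.8
finger_force: 0.0
```

Request:
{"fn": "move_arm", "kwargs": {"commands": [{"rx":0,"ry":0,"rz":0,"tx":0,"ty":0,"tz":0,"fingers":65},{"rx":0,"ry":0,"rz":0,"tx":0,"ty":0,"tz":0,"fingers":58},{"rx":0,"ry":0,"rz":0,"tx":0,"ty":0,"tz":0,"fingers":52},{"rx":0,"ry":0,"rz":0,"tx":0,"ty":0,"tz":0,"fingers":45},{"rx":0,"ry":0,"rz":0,"tx":0,"ty":0,"tz":0,"fingers":40},{"rx":0,"ry":0,"rz":0,"tx":0,"ty":0,"tz":0,"fingers":40},{"rx":0,"ry":0,"rz":0,"tx":0,"ty":0,"tz":0,"fingers":40},{"rx":0,"ry":0,"rz":0,"tx":0,"ty":0,"tz":0,"fingers":40}]}}

```text
time: 4.25
tcp_pos: [574.3, 215.9, 12.7]
eef_rot: [[-0.985, -0.173, 0.001], [-0.173, 0.985, -0.0], [-0.001, -0.0, -1.0]]
contact_force: [-1.9, -1.6, 5.7]
finger_gap: 49.6
finger_force: 61.3
```

Request:
{"fn": "move_arm", "kwargs": {"commands": [{"rx":0,"ry":0,"rz":0,"tx":0,"ty":0,"tz":0.004,"fingers":40},{"rx":0,"ry":0,"rz":0,"tx":-0.033,"ty":-0.0058,"tz":0.004,"fingers":40},{"rx":0,"ry":0,"rz":0,"tx":-0.066,"ty":-0.0116,"tz":0.004,"fingers":40},{"rx":0,"ry":0,"rz":0,"tx":-0.099,"ty":-0.0175,"tz":0.004,"fingers":40},{"rx":0,"ry":0,"rz":0,"tx":-0.132,"ty":-0.0233,"tz":0.004,"fingers":40},{"rx":0,"ry":0,"rz":0,"tx":-0.165,"ty":-0.029,"tz":0.004,"fingers":40},{"rx":0,"ry":0,"rz":0,"tx":-0.198,"ty":-0.035,"tz":0.004,"fingers":40},{"rx":0,"ry":0,"rz":0,"tx":-0.231,"ty":-0.041,"tz":0.004,"fingers":40},{"rx":0,"ry":0,"rz":0,"tx":-0.264,"ty":-0.0465,"tz":0.004,"fingers":40},{"rx":0,"ry":0,"rz":0,"tx":-0.297,"ty":-0.0524,"tz":0.004,"fingers":40},{"rx":0,"ry":0,"rz":0,"tx":-0.33,"ty":-0.058,"tz":0.004,"fingers":40},{"rx":0,"ry":0,"rz":0,"tx":-0.33,"ty":-0.058,"tz":0.004,"fingers":40}]}}

```text
time: 5.75
tcp_pos: [474.4, 198.5, 13.6]
eef_rot: [[-0.985, -0.173, -0.0], [-0.173, 0.985, -0.0], [0.0, -0.0, -1.0]]
contact_force: [0.5, 0.2, -3.7]
finger_gap: 49.1
finger_force: 63.4
```

```bash
python3 - <<'E'
from h import *
s=status.observe();print(s['time'],s['tcp_pos'],s['contact_force'],s['finger_gap'])
im,w=cloud('scene');im2,_=cloud('side'); save('d.png',cv2.resize(np.hstack([im[120:300,150:400],im2[120:300,170:420]]),(800,288)))
E
```

```text
5.75 [474.36840854 198.46748006  13.56422315] [ 0.45703293  0.20983859 -3.74491497] 49.078117471936274
```

View pics/d.png

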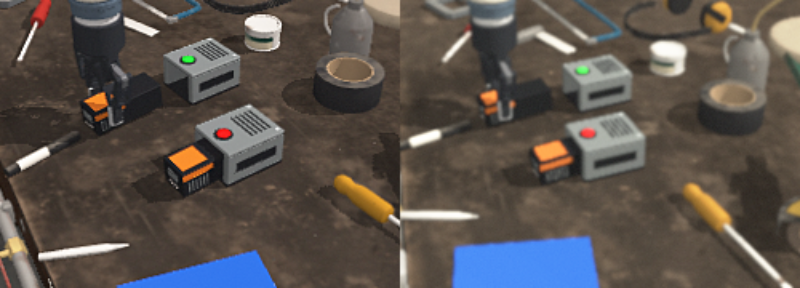

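The pack is fully out, at (115,100) in the left view; the red charger and its pack are untouched. Now I lift and carry it to the mat.

Request:
{"fn": "move_arm", "kwargs": {"commands": [{"rx":0,"ry":0,"rz":0,"tx":0,"ty":0,"tz":0.07,"fingers":40},{"rx":0,"ry":0,"rz":0,"tx":0,"ty":0,"tz":0.16,"fingers":40},{"rx":0,"ry":0,"rz":0,"tx":0,"ty":0,"tz":0.25,"fingers":40},{"rx":0,"ry":0,"rz":0,"tx":0,"ty":0,"tz":0.34,"fingers":40},{"rx":0,"ry":0,"rz":0,"tx":0,"ty":0,"tz":0.4,"fingers":40},{"rx":0,"ry":0,"rz":-0.02,"tx":-0.01,"ty":-0.07,"tz":0.4,"fingers":40},{"rx":0,"ry":0,"rz":-0.05,"tx":-0.03,"ty":-0.18,"tz":0.4,"fingers":40},{"rx":0,"ry":0,"rz":-0.09,"tx":-0.05,"ty":-0.3,"tz":0.4,"fingers":40},{"rx":0,"ry":0,"rz":-0.13,"tx":-0.07,"ty":-0.42,"tz":0.4,"fingers":40},{"rx":0,"ry":0,"rz":-0.16,"tx":-0.08,"ty":-0.54,"tz":0.4,"fingers":40},{"rx":0,"ry":0,"rz":-0.2,"tx":-0.1,"ty":-0.65,"tz":0.4,"fingers":40},{"rx":0,"ry":0,"rz":-0.2,"tx":-0.1,"ty":-0.69,"tz":0.4,"fingers":40}]}}

```text
time: 7.35
tcp_pos: [445.2, -9.9, 133.6]
eef_rot: [[-1.0, -0.014, 0.0], [-0.014, 1.0, -0.0], [-0.0, -0.0, -1.0]]
contact_force: [-0.9, 0.3, -5.1]
finger_gap: 49.0
finger_force: 63.5
```

Request:
{"fn": "move_arm", "kwargs": {"commands": [{"rx":0,"ry":0,"rz":-0.02,"tx":-0.01,"ty":-0.07,"tz":0,"fingers":40},{"rx":0,"ry":0,"rz":-0.05,"tx":-0.03,"ty":-0.18,"tz":0,"fingers":40},{"rx":0,"ry":0,"rz":-0.09,"tx":-0.05,"ty":-0.3,"tz":-0.03,"fingers":40},{"rx":0,"ry":0,"rz":-0.13,"tx":-0.07,"ty":-0.42,"tz":-0.06,"fingers":40},{"rx":0,"ry":0,"rz":-0.16,"tx":-0.09,"ty":-0.54,"tz":-0.1,"fingers":40},{"rx":0,"ry":0,"rz":-0.19,"tx":-0.1,"ty":-0.64,"tz":-0.15,"fingers":40},{"rx":0,"ry":0,"rz":-0.19,"tx":-0.108,"ty":-0.69,"tz":-0.2,"fingers":40},{"rx":0,"ry":0,"rz":-0.19,"tx":-0.108,"ty":-0.69,"tz":-0.25,"fingers":40},{"rx":0,"ry":0,"rz":-0.19,"tx":-0.108,"ty":-0.69,"tz":-0.25,"fingers":40}]}}

```text
time: 8.48
tcp_pos: [412.4, -214.7, 57.4]
eef_rot: [[-0.991, 0.132, -0.002], [0.132, 0.991, 0.002], [0.002, 0.002, -1.0]]
contact_force: [0.5, 0.0, -4.0]
finger_gap: 49.5
finger_force: 63.3
```

```bash
python3 - <<'E'
from h import *
s=status.observe();t=s['tcp_pos'];R=np.array(s['eef_rot']);print(s['time'],t,R[:,0],s['contact_force'],s['finger_gap'])
ims=[]
for n in('scene','side'):
    im,w=cloud(n); ims.append(im[200:400,150:400])
    q=(w-np.array(t))@(-R[:,0]); l=(w-np.array(t))@R[:,1]   # q along pack +x
    m=(abs(l)<30)&(abs(q)<130)&(w[...,2]>t[2]-5)&(w[...,2]<t[2]+38)
    print(n,m.sum(),np.percentile(q[m],[0,1,2,5,50,95,98,99,100]).round(1), 'minz far end',[np.percentile(w[m&(q>a)&(q<a+15),2],[1,50,99]).round(1) for a in(40,60,75)])
save('e.png',cv2.resize(np.hstack(ims),(800,320)))
E
```

```text
8.475 [ 412.38109563 -214.6642773    57.42539165] [-0.99130464  0.13157156  0.00200917] [ 0.53400917  0.00535632 -4.00695012] 49.46231397196616
scene 1690 [-33.1 -32.4 -32.1 -30.8  38.5  80.1  84.4  86.3  88.6] minz far end [array([55.5, 92.5, 95.3]), array([56.4, 93.2, 95.4]), array([56.3, 83.8, 95.4])]
side 1484 [-32.2 -30.7 -29.9 -27.   36.6  81.2  86.5  87.2  88.7] minz far end [array([54.2, 92.3, 95.3]), array([54.8, 86. , 95.4]), array([56. , 78.8, 95.4])]
```

View pics/e.png

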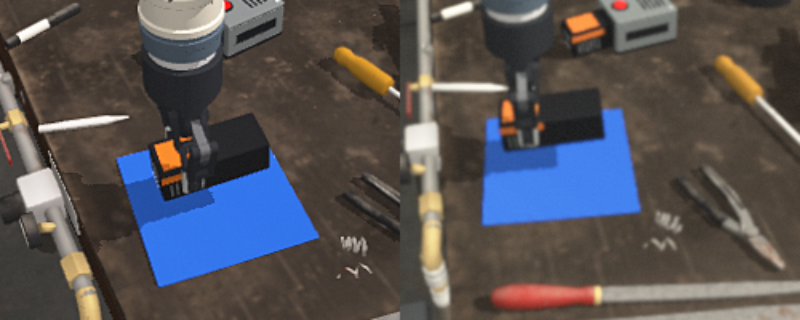

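The pack is held level over the mat, and its measured centre is 28.5 mm ahead of the TCP. I correct by 3 mm and lower slowly.

Request:
{"fn": "move_arm", "kwargs": {"commands": [{"rx":0,"ry":0,"rz":0,"tx":0.01,"ty":-0.003,"tz":-0.04,"fingers":40},{"rx":0,"ry":0,"rz":0,"tx":0.01,"ty":-0.003,"tz":-0.08,"fingers":40},{"rx":0,"ry":0,"rz":0,"tx":0.01,"ty":-0.003,"tz":-0.11,"fingers":40},{"rx":0,"ry":0,"rz":0,"tx":0.01,"ty":-0.003,"tz":-0.13,"fingers":40},{"rx":0,"ry":0,"rz":0,"tx":0.01,"ty":-0.003,"tz":-0.14,"fingers":40},{"rx":0,"ry":0,"rz":0,"tx":0.01,"ty":-0.003,"tz":-0.147,"fingers":40},{"rx":0,"ry":0,"rz":0,"tx":0.01,"ty":-0.003,"tz":-0.152,"fingers":40},{"rx":0,"ry":0,"rz":0,"tx":0.01,"ty":-0.003,"tz":-0.155,"fingers":40},{"rx":0,"ry":0,"rz":0,"tx":0.01,"ty":-0.003,"tz":-0.155,"fingers":40},{"rx":0,"ry":0,"rz":0,"tx":0.01,"ty":-0.003,"tz":-0.155,"fingers":40}]}}

```text
time: 9.82
tcp_pos: [416.8, -216.6, 13.5]
eef_rot: [[-0.991, 0.132, 0.003], [0.132, 0.991, -0.001], [-0.003, -0.001, -1.0]]
contact_force: [-0.1, 3.9, 13.0]
finger_gap: 49.2
finger_force: 65.9
```

```bash
python3 - <<'E'
from h import *
s=status.observe();t=np.array(s['tcp_pos']);R=np.array(s['eef_rot']);print(s['time'],s['contact_force'],s['torque'])
im,w=cloud('scene')
q=(w-t)@(-R[:,0]); l=(w-t)@R[:,1]
for a in range(-30,90,15):
    m=(abs(l)<18)&(q>a)&(q<a+15)&(w[...,2]>25)&(w[...,2]<56)
    print(a,m.sum(),np.percentile(w[m,2],[50,75,90]).round(1) if m.any() else '')
mm=(w[...,2]>-5)&(w[...,2]<8)&(cv2.inRange(cv2.cvtColor(im,cv2.COLOR_RGB2HSV),(100,150,100),(125,255,255))>0);print('mat',np.median(w[mm,2]))
save('f.png',cv2.resize(im[240:400,200:400],(800,600)))
E
```

```text
9.825 [-0.13277699  3.93923994 12.95895368] [ 0.91734382  0.58674829 -0.19457549]
-30 152 [46.5 47.1 47.7]
-15 71 [47.3 48.1 48.8]
0 11 [47.7 48.6 48.9]
15 3 [49.3 50.5 51.2]
30 113 [49.1 49.9 50.5]
45 128 [49.8 50.6 50.9]
60 132 [50.4 51.  52. ]
75 100 [50.8 51.5 52.3]
mat 3.478196229137893
```

View pics/f.png

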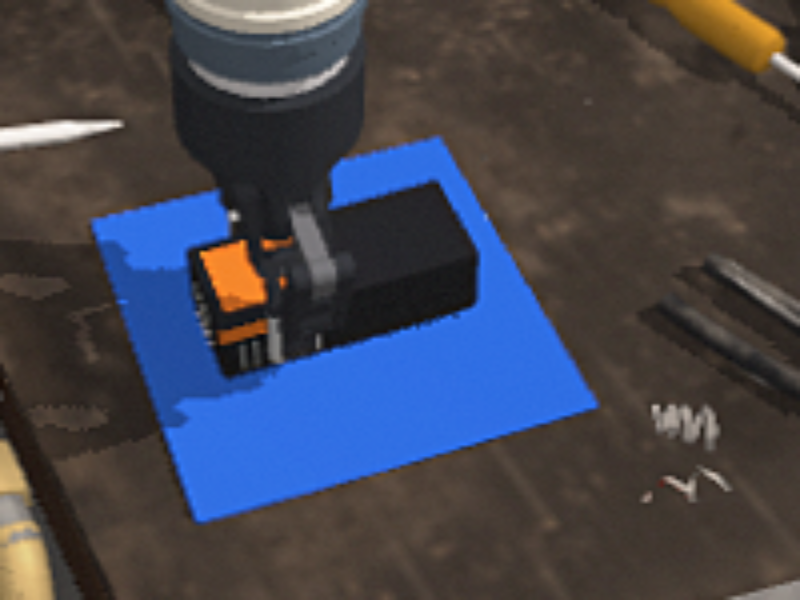

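The pack is on the mat but pitched about 2.5 degrees, with the grip end at (230,370) touching first and the far end about 5 mm high. I level it with the wrist before letting go.

Request:
{"fn": "move_arm", "kwargs": {"commands": [{"rx":0.002,"ry":0.015,"rz":0,"tx":0,"ty":0,"tz":0.002,"fingers":40},{"rx":0.004,"ry":0.03,"rz":0,"tx":0,"ty":0,"tz":0.002,"fingers":40},{"rx":0.006,"ry":0.045,"rz":0,"tx":0,"ty":0,"tz":0.001,"fingers":40},{"rx":0.007,"ry":0.055,"rz":0,"tx":0,"ty":0,"tz":0,"fingers":40},{"rx":0.007,"ry":0.055,"rz":0,"tx":0,"ty":0,"tz":0,"fingers":40},{"rx":0.007,"ry":0.055,"rz":0,"tx":0,"ty":0,"tz":0,"fingers":40}]}}

```text
time: 10.62
tcp_pos: [416.4, -216.6, 12.3]
eef_rot: [[-0.99, 0.132, -0.042], [0.132, 0.991, 0.005], [0.043, -0.001, -0.999]]
contact_force: [2.8, 0.5, 4.2]
finger_gap: 49.3
finger_force: 64.9
```

```bash
cat > m.py <<'E'
from h import *
s=status.observe();t=np.array(s['tcp_pos']);print(s['time'],s['contact_force'],s['torque'])
im,w=cloud('scene'); u=np.array([.991,-.132,0]);v=np.array([.132,.991,0])
q=(w-t)@u; l=(w-t)@v
for a in(-30,-15,30,45,60,75):
    m=(abs(l)<18)&(q>a)&(q<a+15)&(w[...,2]>25)&(w[...,2]<56)
    print(a,m.sum(),np.median(w[m,2]).round(1))
E
python3 m.py
```

```text
10.625 [2.80749934 0.46971162 4.17293432] [ 0.25413859 -0.20140828 -0.03323732]
-30 150 46.2
-15 94 46.6
30 77 46.4
45 132 46.4
60 130 46.4
75 112 46.4
```

The pack is level and resting on the mat, so I release it slowly.

Request:
{"fn": "move_arm", "kwargs": {"commands": [{"rx":0,"ry":0,"rz":0,"tx":0,"ty":0,"tz":-0.001,"fingers":49},{"rx":0,"ry":0,"rz":0,"tx":0,"ty":0,"tz":-0.001,"fingers":52},{"rx":0,"ry":0,"rz":0,"tx":0,"ty":0,"tz":0,"fingers":58},{"rx":0,"ry":0,"rz":0,"tx":0,"ty":0,"tz":0,"fingers":70},{"rx":0,"ry":0,"rz":0,"tx":0,"ty":0,"tz":0,"fingers":80},{"rx":0,"ry":0,"rz":0,"tx":0,"ty":0,"tz":0,"fingers":80},{"rx":0,"ry":0,"rz":0,"tx":0,"ty":0,"tz":0,"fingers":80}]}}

```text
time: 11.55
tcp_pos: [415.7, -216.3, 12.0]
eef_rot: [[-0.99, 0.132, -0.043], [0.132, 0.991, 0.006], [0.044, -0.0, -0.999]]
contact_force: [0.1, 0.6, 0.1]
finger_gap: 80.1
finger_force: 0.0
```

Request:
{"fn": "move_arm", "kwargs": {"commands": [{"rx":0,"ry":0,"rz":0,"tx":0,"ty":0,"tz":0.05,"fingers":80},{"rx":0,"ry":0,"rz":0,"tx":0,"ty":0,"tz":0.12,"fingers":80},{"rx":0,"ry":0,"rz":0,"tx":0,"ty":0,"tz":0.22,"fingers":80},{"rx":0,"ry":0,"rz":0,"tx":0,"ty":0,"tz":0.35,"fingers":80},{"rx":0,"ry":0,"rz":0,"tx":0,"ty":0,"tz":0.5,"fingers":80},{"rx":0,"ry":0,"rz":0,"tx":0,"ty":0,"tz":0.6,"fingers":80},{"rx":0,"ry":0,"rz":0,"tx":0,"ty":0,"tz":0.6,"fingers":80},{"rx":0,"ry":0,"rz":0,"tx":0,"ty":0,"tz":0.6,"fingers":80}]}}

```text
time: 12.55
tcp_pos: [415.5, -216.1, 191.3]
eef_rot: [[-0.99, 0.132, -0.044], [0.132, 0.991, 0.006], [0.044, 0.0, -0.999]]
contact_force: [0.8, -0.2, -0.8]
finger_gap: 80.2
finger_force: 0.0
```

```bash
python3 m.py; python3 - <<'E'
from h import *
im,w=cloud('scene')
for lo,hi in((40,52),):
    m=cv2.morphologyEx(((w[...,2]>lo)&(w[...,2]<hi)&(w[...,1]<-100)&(w[...,0]<560)).astype(np.uint8),cv2.MORPH_OPEN,np.ones((3,3)))
    p=w[m>0];print(cv2.minAreaRect(p[:,:2].astype(np.float32)),np.median(p[:,2]))
save('g.png',im)
E
```

```text
12.55 [ 0.84578373 -0.1767712  -0.78720175] [-0.01019316 -0.05841014 -0.04103777]
-30 156 46.0
-15 139 46.3
30 138 46.0
45 132 46.2
60 129 46.0
75 119 45.9
((444.71453857421875, -221.11407470703125), (51.57684326171875, 121.23828125), 82.66104888916016) 45.7833424647726
```

View pics/g.png

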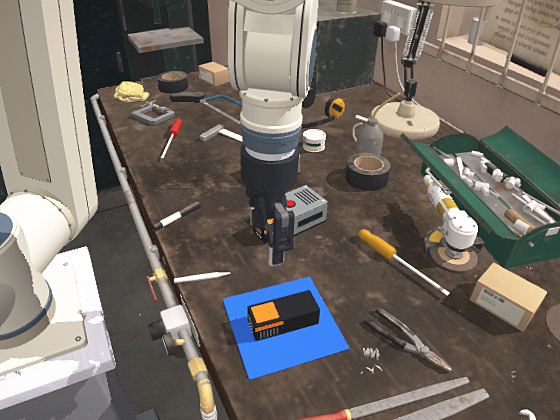

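The pack lies flat at (285,315) in the picture, within about 1 mm of the mat centre. The gripper is clear of it.

```bash
python3 -c "
from station import ticket
print(ticket.sign_off())"
```

```text
the job is handed in; nothing more can be done
None
```

The charged pack from the green-lamp charger now lies flat on the blue mat, about 1 mm from its centre; the other pack was left in the red-lamp charger, and the job was handed in at about 12.6 s.

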